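# Undo the swing bolt on a parts bin lid

### The arm

A 6-joint arm with a two-finger parallel gripper is mounted at the origin on the work surface. World frame = base frame: x ahead of the robot, y to its left, z up, the work surface at z = 0. Lengths are in m, angles in rad, forces in N, time in s.
With the tool pointing down it reaches from about 0.35 to 0.775 m from the base axis. Payload 7.3 kg.
Tool frame: the origin (TCP) lies at the centre of the arm's flange, where the gripper is bolted on; the fingertips stand 178 mm ahead of it and the grasp point (between the pads) lies 159 mm ahead of it; x points along the fingers, y is the direction in which the jaws open and shut, and the axes are right-handed (so a half turn about x gives the same grasp; the last joint's range is limited). The gripper opens to 92 mm and grips with 3 to 60 N. Pads are 19 mm wide; open, the fingers measure 130 mm over their backs; the gripper's body (75 mm by 190 mm) begins 47 mm behind the grasp point.
Start: joints at [1.031, 0.342, 1.524, -0, 1.275, -0.146], TCP at [0.201, 0.485, 0.405] pointing down, gripper open.
Joint ranges: [-2.53, 2.53], [-0.77, 2.02], [0.04, 2.7], [-1, 4.14], [0.28, 2.66], [-3.11, 3.11]. Speed limits (rad/s): [2.57, 2.57, 3.14, 3.14, 3.14, 3.14].

### API

Orientations are given as [roll, pitch, yaw] about the fixed x, y, z axes, in that order (R = Rz(yaw) Ry(pitch) Rx(roll)).
In Python, from cell import readout, cams, workorder gives the robot as it stands.
- The arm moves only by the shell command python3 -m inch 'ROWS' [FORCE]. ROWS is text: rows parted by semicolons, each of 5 numbers parted by spaces: the shift along the world's x, y, z in mm, then the turn about the world's z in rad, then the opening, from 0 (shut) to 1 (fully open). A call has 1 to 8 rows; each row shifts and turns the commanded pose from where the row before left it; what a row does not reach is not made up. A row lasts 1/12 s, in which the tool goes at most 41.7 mm and 7.16 degrees, less where a joint would pass 70% of its speed; a pose out of reach is approached as far as the arm can. A call is refused whole if a number of a shift passes 41.7 or a number of a turn 0.125, either way. A call with a gripper value outside its range is refused whole. The fingers move at their own pace and stop on an object; FORCE is the grip in N (left out, the last holds). Time passes only in rows, so rows that do not move let the fingers close. It gives the time, the measured TCP pose, the force and the opening at its end, in the units of the state.
- readout.observe(): the state, without advancing time (a new reading comes with each control period).
- cams.read_camera(name): name is "side" or "top"; returns a dict with "color" (400x640x3 uint8, red, green, blue), "fx", "fy", "cx", "cy" (pixels), "world_to_cam" (4x4, takes a point from world to camera coordinates). Camera axes: x right, y down, z forward; pixel columns grow to the right and rows downward; lengths in m; the calibration is good to about 2 mm. A picture is of the moment at which its call begins. There is no depth.
- workorder.hand_in(): hands the job in, once; it reports no verdict.
The state is a dict: "time": time; "qpos": joint angles; "qvel": joint speeds; "joint_efforts": joint torques, N m; "tool_pos": TCP position; "tool_rot": TCP orientation; "contact_force": force on the tool from outside, world axes, zero at the start; "torque": the same for the moment, N m; "opening": finger opening in m.
Only numpy, scipy, OpenCV 4.12 (cv2) and the standard library are available. Lean on these libraries where they do the work, as an engineer would, in place of code of your own. Each camera call takes 0.05 s, during which the arm holds its last target.

### The job

Undo the lid closure of the steel parts bin: back the wing nut off until its flange stands clear of the raised lips on the slotted lug, then swing the hinged bolt out of the slot and right down until it lies against its rubber-sleeved rest pin. Do not force the bolt against the lips while the nut is still caught, and lay it on the pin gently; leave the other things on the shelf where they are.

Things in the scene. Friction and masses are not known exactly. Their poses are not given: they have to be found in the camera images.
- parts_bin: Grey steel parts bin, flat steel lid, 176 mm wide, 140 mm high, screwed down on the rubber mat. Origin on the mat straight under the bolt's pivot; x points horizontally out of the bin's front (the way the bolt swings out), y along the pivot, z up. Front wall at x = -22 mm, lid edge -19 mm, back -165 mm. Bolt pivot 50 mm above the origin.
- lug_seat (a point): Flat top of the lid's slotted lug, on the upright bolt's axis, level with the lid; axes as the bin. Lug 66 mm wide, ends at x = +18 mm; slot 14 mm wide, open to +x. Two small steel lips on it (x = 13 to 16 mm, y = 7 to 15 mm either side of the slot) stand 3.5 to 6.5 mm above it, unmeasured. They catch the nut's flange until its underside stands about 1 mm above their tops.
- rest_bracket (a point): Middle between two upright slotted plates (88 mm high, 49 mm apart over all) 62 mm out from the pivot; axes as the bin. Between them, along y, runs the 12 mm thick rest pin with springy rubber sleeve (about 20 N/mm). Its height is set anywhere from 12 mm below to 12 mm above this point, unmeasured: it stops the bolt at 1.03 to 1.41 rad from upright.
- eyebolt: Steel eyebolt, 12 mm thick, hinged on the pivot, reaching 156 mm from it. Origin on the pivot, z along the bolt, y along the pivot; upright in the slot at the start. Swings about +y towards the bin's +x, 0 to 1.55 rad. Stiff pivot (0.3 N m): it stays where left. With the nut caught by the lips it is blocked somewhere between 0 and 0.2 rad. Its bare end sticks out 30 to 36 mm above the nut.
- wing_nut: Steel wing nut. Origin on the bolt's axis under its 28 mm wide flange, 90 to 91.2 mm from the pivot at the start; z along the bolt, x along the wings. Wings 46 mm tip to tip; flat tip faces 8 mm wide, 12 to 30 mm above the origin. Loosens anticlockwise seen from above, climbing 1.91 mm per rad (quick thread), 0.12 N m; clear after 1.5 to 4 rad, how much is not known; cannot come off.
- toggle_clamp: Bystander: black steel toggle clamp with raised lever, 120 mm high, loose on the mat. Origin at the centre of its underside.
- bit_case: Bystander: blue plastic hex bit case, 105 x 62 x 28 mm, loose on the mat. Origin at the centre of its underside.
- caster: Bystander: white nylon caster wheel in a galvanized fork, standing on its plate, 70 mm high, loose. Origin at the centre of its underside.
- jar: Bystander: frosted glass canning jar with screw lid, 72 mm across, 110 mm high, loose. Origin at the centre of its underside.

How it is judged:
On the way, in this order (a step that is already met when the one before it is completed fails the run):
1. the wing nut is backed off (its underside at least 2 mm up from the lug's top) with the bolt still upright in the slot (z of wing_nut in the frame of eyebolt above 0.092 m and angle between eyebolt's own z axis and vertical below 0.1 rad), for 0.1 s.
2. the bolt is swung out of the slot (leaning more than 0.5 rad) (angle between eyebolt's own z axis and vertical above 0.5 rad), for 0.1 s.
3. the bolt has come down onto its rest pin (pressing on it with more than 0.5 N, leaning more than 0.9 rad) (angle between eyebolt's own z axis and vertical above 0.9 rad and contact force between eyebolt and parts_bin above 0.5 N), for 0.1 s.
At the end, for the whole second after the job is handed in: The bolt lies still (under 0.1 rad/s) against its rest pin (touching it, more than 0.05 N, leaning more than 0.95 rad from upright), let go (angle between eyebolt's own z axis and vertical above 0.95 rad and contact force between eyebolt and parts_bin above 0.05 N and angular speed of eyebolt below 0.1 rad/s).
It fails at once if the bolt or nut is forced against the lips or the rest pin with more than 50 N (contact force between eyebolt and parts_bin above 50 N).
It fails at once if the toggle clamp is shifted by more than 15 mm or tipped (distance of toggle_clamp from where it was at the start of the episode above 0.015 m or angle between toggle_clamp's own z axis and vertical above 0.3 rad).
It fails at once if the bit case is shifted by more than 15 mm or tipped (distance of bit_case from where it was at the start of the episode above 0.015 m or angle between bit_case's own z axis and vertical above 0.3 rad).
It fails at once if the caster wheel is shifted by more than 15 mm or tipped (distance of caster from where it was at the start of the episode above 0.015 m or angle between caster's own z axis and vertical above 0.3 rad).
It fails at once if the jar is shifted by more than 15 mm or tipped (distance of jar from where it was at the start of the episode above 0.015 m or angle between jar's own z axis and vertical above 0.3 rad).
It also fails if it takes over 72 s, if anything falls off the work surface, if the arm or the gripper's body presses on something with over 40 N, if the wrist force passes 120 N, or if a joint passes its speed limit or range.

## Working session

There is one attempt and no reset: what is moved stays moved. The work goes in short steps, Python scripts to look and compute and a shell command to move; the robot and the scene stay as the last step left them, time stands still between calls to the robot, and variables do not carry over. Pictures are saved under pics/ and viewed, and the job is handed in when it is done.

```bash
ls; mkdir -p pics; python3 - <<'E'
from cell import readout,cams,workorder
import cv2
s=readout.observe()
print(s)
for n in("side","top"):
    d=cams.read_camera(n);cv2.imwrite(f"pics/{n}0.png",d["color"][:,:,::-1]);print(n,d["fx"],d["fy"],d["cx"],d["cy"],d["world_to_cam"])
E
```

```text
pics
{'time': 0.0, 'qpos': array([ 1.03102990e+00,  3.42720503e-01,  1.52505476e+00,  9.64966408e-08,
        1.27539086e+00, -1.46007808e-01]), 'qvel': array([ 1.31481899e-04,  1.59274473e-05,  1.43487900e-04, -1.88952146e-04,
        5.27734701e-04, -7.78298166e-04]), 'joint_efforts': array([ 6.90835941e-05, -4.31248283e+01, -2.44219923e+01,  7.16757146e-02,
        5.59485052e-02, -1.42291224e-04]), 'tool_pos': array([0.20133013, 0.48470425, 0.40403273]), 'tool_rot': array([-1.71686278,  1.56922286, -2.11062142]), 'contact_force': array([ 0.17608551,  0.24968457, -0.47996696]), 'torque': array([ 0.02820226, -0.04429604,  0.00606691]), 'opening': 0.09182518559423904}
side 414.71289813273256 414.71289813273256 320.3520129966531 200.00101064986538 [[ 0.77041346 -0.63753216  0.00398042 -0.4028848 ]
 [-0.45807912 -0.55787771 -0.69205201  0.33766881]
 [ 0.443426    0.53134284 -0.72183667  0.69416012]
 [ 0.          0.          0.          1.        ]]
top 471.12263271308456 471.12263271308456 313.85504219650215 191.04827202069052 [[ 2.27040507e-02 -9.99217572e-01  3.23847175e-02  4.06665357e-04]
 [-9.93048485e-01 -2.62824226e-02 -1.14734222e-01  5.64357381e-01]
 [ 1.15495599e-01 -2.95546630e-02 -9.92868213e-01  9.65434803e-01]
 [ 0.00000000e+00  0.00000000e+00  0.00000000e+00  1.00000000e+00]]
```

View pics/side0.png

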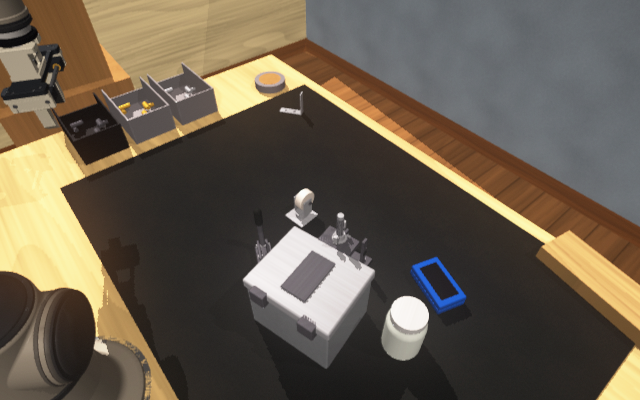

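View pics/top0.png

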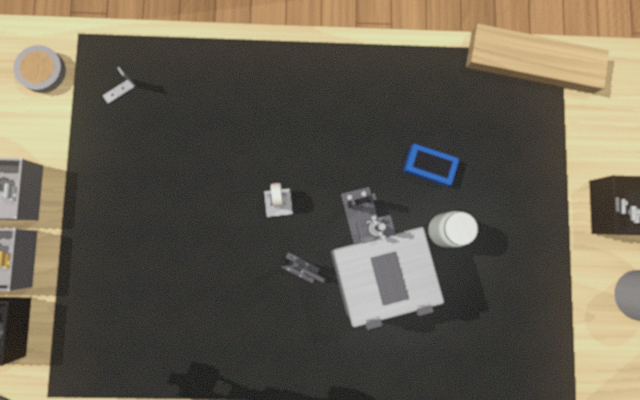

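The side view shows the bin at (310,290) with its bolt on the far side at (340,225). In the top view the bolt is at (377,228) and the rest bracket at (358,198). I'll enlarge both.

```bash
python3 - <<'E'
import cv2
a=cv2.imread("pics/side0.png")[180:300,240:400];b=cv2.imread("pics/top0.png")[170:290,270:450]
cv2.imwrite("pics/side0z.png",cv2.resize(a,None,fx=5,fy=5,interpolation=cv2.INTER_CUBIC))
cv2.imwrite("pics/top0z.png",cv2.resize(b,None,fx=4.4,fy=4.4,interpolation=cv2.INTER_CUBIC))
E
```

```text
(no output)
```

View pics/side0z.png

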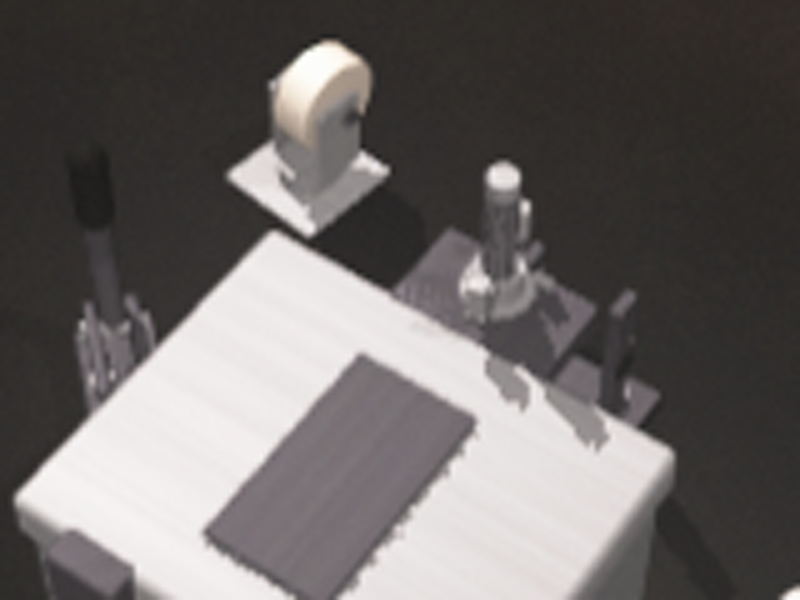

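View pics/top0z.png

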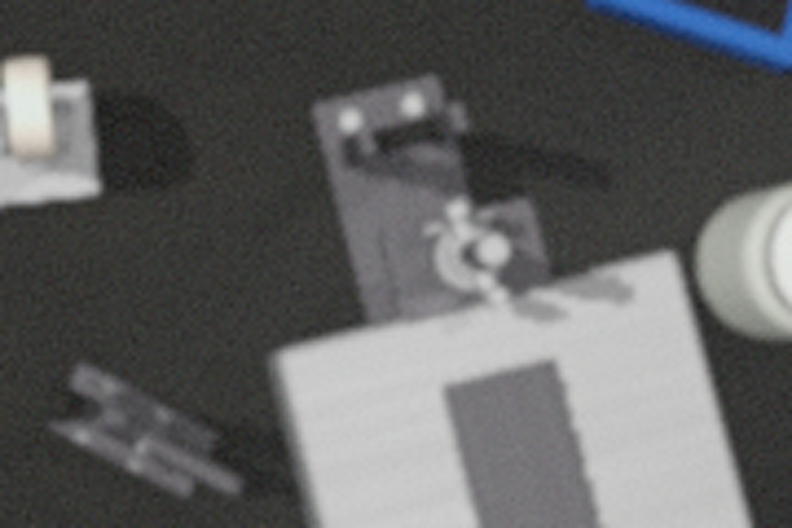

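```bash
cat > h.py <<'E'
import numpy as np
from cell import readout,cams
C={}
def cam(n):
    if n not in C:C[n]=cams.read_camera(n)
    return C[n]
def ray(n,p):
    d=cam(n);W=d["world_to_cam"];R=W[:3,:3];o=-R.T@W[:3,3]
    v=R.T@np.array([(p[0]-d["cx"])/d["fx"],(p[1]-d["cy"])/d["fy"],1]);return o,v/np.linalg.norm(v)
def onz(n,p,z):
    o,v=ray(n,p);return o+v*(z-o[2])/v[2]
def tri(ps,pt):
    o1,v1=ray("side",ps);o2,v2=ray("top",pt)
    t=np.linalg.lstsq(np.c_[v1,-v2],o2-o1,rcond=None)[0];a=o1+t[0]*v1;b=o2+t[1]*v2
    return (a+b)/2,np.linalg.norm(a-b)
def pix(n,X):
    d=cam(n);c=d["world_to_cam"][:3]@np.r_[X,1];return d["fx"]*c[0]/c[2]+d["cx"],d["fy"]*c[1]/c[2]+d["cy"]
E
python3 - <<'E'
from h import *
np.set_printoptions(precision=4,suppress=True)
T=lambda u,v:(270+u/4.4,170+v/4.4)
S=lambda u,v:(240+u/5,180+v/5)
print("tip",tri(S(502,172),T(491,249)),onz("top",T(491,249),.206),onz("side",S(502,172),.206))
a=onz("top",T(272,352),.14);b=onz("top",T(680,252),.14);print("lid",a,b,a-b,np.linalg.norm(a-b))
a2=onz("side",S(272,232),.14);b2=onz("side",S(676,455),.14);c2=onz("side",S(17,495),.14);print(a2,b2,c2,np.linalg.norm(a2-b2),np.linalg.norm(a2-c2))
print("yaw",np.arctan2(*(a-b)[[1,0]])-np.pi/2,np.arctan2(*(a2-b2)[[1,0]])-np.pi/2)
z=.17
A=onz("top",T(458,208),z);B=onz("top",T(495,292),z);print("wings",A,B,A-B)
for n,p in dict(caster=T(40,135),clamp=T(150,430)).items():print(n,onz("top",p,0.0))
print("clampknob",tri(S(92,155),T(80,380)))
print("jar",onz("top",(460,228),.11),"case",onz("top",(432,165),.028))
E
```

```text
tip (array([ 0.4845, -0.0988,  0.2116]), np.float64(0.000335013162820249)) [ 0.4849 -0.0999  0.206 ] [ 0.4878 -0.0951  0.206 ]
lid [ 0.442  -0.0185  0.14  ] [ 0.4884 -0.1929  0.14  ] [-0.0465  0.1744  0.    ] 0.18045007041525093
[ 0.4422 -0.0203  0.14  ] [ 0.4888 -0.1877  0.14  ] [ 0.3061 -0.058   0.14  ] 0.17375499079882617 0.14125366968107955
yaw 0.2603637366163998 0.27163175752420154
wings [ 0.503  -0.0924  0.17  ] [ 0.4688 -0.108   0.17  ] [0.0342 0.0156 0.    ]
caster [0.5448 0.0885 0.    ]
clamp [0.4018 0.0305 0.    ]
clampknob (array([0.4233, 0.0654, 0.1242]), np.float64(0.011040496766520549))
jar [ 0.49   -0.2708  0.11  ] case [ 0.6281 -0.2397  0.028 ]
```

```bash
python3 - <<'E'
from h import *
from scipy.spatial.transform import Rotation as R
np.set_printoptions(precision=4,suppress=True)
T=lambda u,v:(270+u/4.4,170+v/4.4)
S=lambda u,v:(240+u/5,180+v/5)
print("corners",tri(S(272,232),T(272,352)),tri(S(676,452),T(680,252)))
print("wing+",tri(S(525,220),T(458,208)),"wing-",tri(S(478,285),T(495,292)))
z=.165
A=onz("side",S(525,220),z);B=onz("side",S(478,285),z);print(A,B,np.arctan2(*(A-B)[[1,0]]))
s=readout.observe();r=R.from_euler("xyz",s["tool_rot"]).as_matrix();print(r)
E
```

```text
corners (array([ 0.4425, -0.0189,  0.1384]), np.float64(0.0011293018011884193)) (array([ 0.4871, -0.1903,  0.1467]), np.float64(0.0025821606401521496))
wing+ (array([ 0.5031, -0.0927,  0.1672]), np.float64(0.00023288455787966417)) wing- (array([ 0.4683, -0.1073,  0.1716]), np.float64(0.001082311938328093))
[ 0.5044 -0.0914  0.165 ] [ 0.4715 -0.1032  0.165 ] 0.34569609982845817
[[-0.0002  0.3837  0.9235]
 [-0.0004  0.9235 -0.3837]
 [-1.     -0.0004 -0.0001]]
```

```bash
for i in 1; do python3 -m inch '8.8 -18.3 3 -0.1225 1;8.8 -18.3 3 -0.1225 1;8.8 -18.3 3 -0.1225 1;8.8 -18.3 3 -0.1225 1;8.8 -18.3 3 -0.1225 1;8.8 -18.3 3 -0.1225 1;8.8 -18.3 3 -0.1225 1;8.8 -18.3 3 -0.1225 1'; done
python3 -m inch '8.8 -18.3 0 -0.1225 1;8.8 -18.3 0 -0.1225 1;8.8 -18.3 0 -0.1225 1;8.8 -18.3 0 -0.1225 1;8.8 -18.3 0 -0.1225 1;8.8 -18.3 0 -0.1225 1;8.8 -18.3 0 -0.1225 1;8.8 -18.3 0 -0.1225 1'
```

```text
time: 0.97
tool_pos: [0.272, 0.3375, 0.4289]
tool_rot: [1.55, 1.571, 0.17]
contact_force: [1.1, 0.8, -0.9]
opening: 0.0918
time: 1.63
tool_pos: [0.3424, 0.1911, 0.4288]
tool_rot: [2.256, 1.571, -0.103]
contact_force: [0.1, -0.7, -0.7]
opening: 0.0919
```

```bash
python3 -m inch '8.8 -18.3 0 -0.1225 1;8.8 -18.3 0 -0.1225 1;8.8 -18.3 0 -0.1225 1;8.8 -18.3 0 -0.1225 1;8.8 -18.3 0 -0.1225 1;8.8 -18.3 0 -0.1225 1;8.8 -18.3 0 -0.1225 1;8.8 -18.3 0 -0.1225 1'
python3 -m inch '8.8 -18.3 0 -0.1225 1;8.8 -18.3 0 -0.1225 1;8.8 -18.3 0 -0.1225 1;8.8 -18.3 0 -0.1225 1;8.8 -18.3 0 -0.1225 1;8.8 -18.3 0 -0.1225 1;8.8 -18.3 0 -0.1225 1;8.8 -18.3 0 -0.1225 1'
python3 -m inch '0 0 0 0 1;0 0 0 0 1'
cat >> h.py <<'E'
def st():
    from scipy.spatial.transform import Rotation as R
    s=readout.observe();r=R.from_euler("xyz",s["tool_rot"]).as_matrix()
    print("t",round(s["time"],2),"pos",s["tool_pos"].round(4),"yawY",round(float(np.arctan2(r[1,1],r[0,1])),3),"xax",r[:,0].round(3),"F",s["contact_force"].round(1),"M",s["torque"].round(2),"op",round(s["opening"],4),"j6",s["qpos"][5].round(3))
def snap(n,tag,box,f):
    import cv2
    d=cams.read_camera(n)["color"][:,:,::-1];x0,y0,x1,y1=box
    cv2.imwrite(f"pics/{tag}.png",cv2.resize(d[y0:y1,x0:x1],None,fx=f,fy=f,interpolation=cv2.INTER_CUBIC))
E
python3 -c "
from h import *
st();snap('side','s1',(260,120,420,240),5)"
```

```text
time: 2.3
tool_pos: [0.4129, 0.0446, 0.4288]
tool_rot: [2.745, 1.571, -0.595]
contact_force: [0.5, 0.1, -0.4]
opening: 0.0919
time: 2.97
tool_pos: [0.4833, -0.1017, 0.4287]
tool_rot: [0.821, 1.571, 2.785]
contact_force: [0.7, -0.2, -0.8]
opening: 0.0918
time: 3.13
tool_pos: [0.4831, -0.1014, 0.4283]
tool_rot: [0.699, 1.57, 2.668]
contact_force: [-0.3, -0.5, -0.0]
opening: 0.0917
t 3.13 pos [ 0.4831 -0.1014  0.4283] yawY -2.743 xax [-0.001  0.    -1.   ] F [-0.3 -0.5 -0. ] M [ 0.07  0.22 -0.02] op 0.0917 j6 2.381
```

View pics/s1.png

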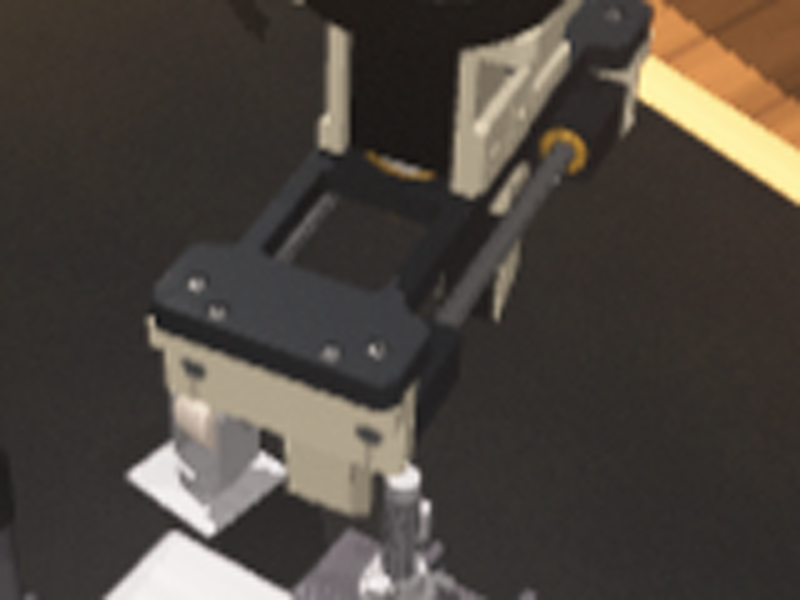

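The gripper hangs over the bolt, square to the wings (bolt tip at about (402,470) in the crop). I'll descend and watch the force.

```bash
python3 -m inch '1.1 1.6 -12 0 1;0 0 -12 0 1;0 0 -12 0 1;0 0 -12 0 1;0 0 -12 0 1;0 0 -12 0 1;0 0 -12 0 1;0 0 -8 0 1'
python3 -m inch '0 0 -5 0 1;0 0 -4 0 1;0 0 0 0 1;0 0 0 0 1'
python3 -c "
from h import *
st();snap('side','s2',(260,120,420,240),5);snap('top','t2',(300,150,460,270),5)"
```

```text
time: 3.85
tool_pos: [0.4835, -0.0981, 0.3359]
tool_rot: [0.724, 1.569, 2.697]
contact_force: [0.0, 0.3, 0.3]
opening: 0.0919
time: 4.18
tool_pos: [0.4842, -0.0991, 0.3281]
tool_rot: [-2.338, 1.57, -0.368]
contact_force: [0.2, 0.1, 1.0]
opening: 0.0917
t 4.18 pos [ 0.4842 -0.0991  0.3281] yawY -2.743 xax [ 0. -0. -1.] F [0.2 0.1 1. ] M [ 0.09  0.19 -0.  ] op 0.0917 j6 2.386
```

View pics/s2.png

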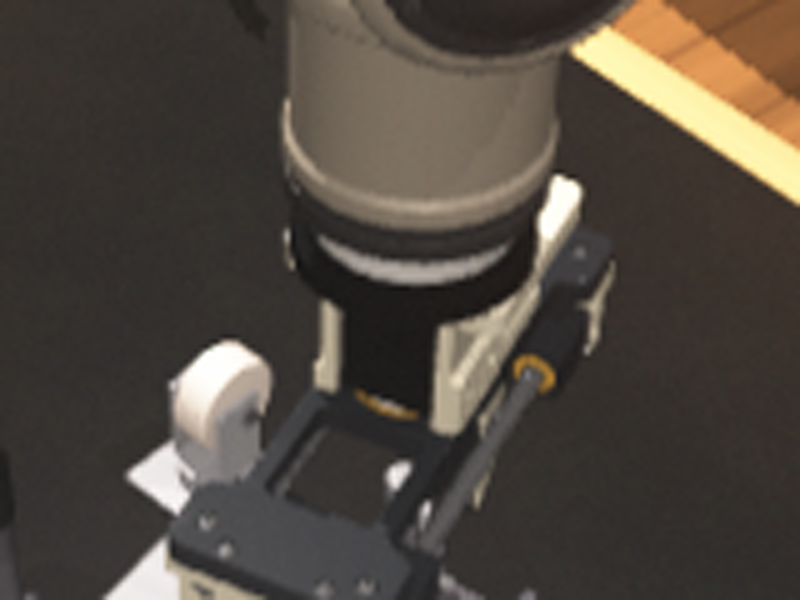

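View pics/t2.png

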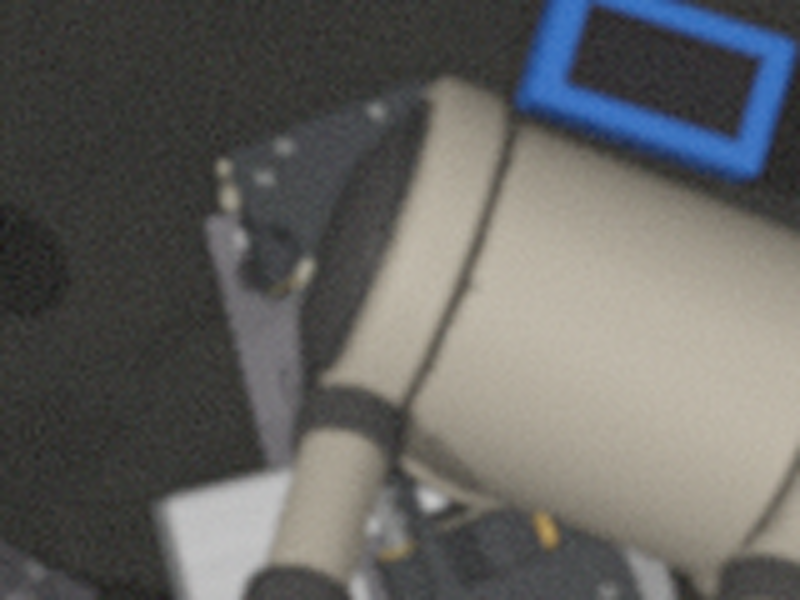

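The fingers straddle the nut, with the bolt tip seen in the gripper's window at (400,475). I'll close gently first.

```bash
python3 -m inch '0 0 0 0 0.6;0 0 0 0 0.6;0 0 0 0 0.45;0 0 0 0 0.3;0 0 0 0 0.3;0 0 0 0 0.3' 8
python3 -c "
from h import *
st()"
```

```text
time: 4.78
tool_pos: [0.4841, -0.0992, 0.3278]
tool_rot: [1.727, 1.571, -2.586]
contact_force: [0.4, -0.6, -0.0]
opening: 0.0565
t 4.78 pos [ 0.4841 -0.0992  0.3278] yawY -2.743 xax [-0. -0. -1.] F [ 0.4 -0.6 -0. ] M [0.05 0.16 0.01] op 0.0565 j6 2.386
```

```bash
python3 -m inch '0 0 0 0 0.3;0 0 0 0 0.3;0 0 0 0 0.3;0 0 0 0 0.3;0 0 0 0 0.3;0 0 0 0 0.3' 8
python3 -c "
from h import *
st()"
```

```text
time: 5.28
tool_pos: [0.4847, -0.0989, 0.3279]
tool_rot: [-1.803, 1.569, 0.166]
contact_force: [4.5, 3.4, -1.5]
opening: 0.0456
t 5.28 pos [ 0.4847 -0.0989  0.3279] yawY -2.743 xax [ 0.002  0.    -1.   ] F [ 4.5  3.4 -1.5] M [ 0.39 -0.5   0.08] op 0.0456 j6 2.386
```

```bash
python3 -m inch '1 0.6 0 0 0.3;0 0 0 0 0.3;0 0 0 0 0.3' 8
python3 -c "
from h import *
st()"
```

```text
time: 5.53
tool_pos: [0.4852, -0.0987, 0.3279]
tool_rot: [2.921, 1.57, -1.393]
contact_force: [1.2, 0.3, 0.9]
opening: 0.0461
t 5.53 pos [ 0.4852 -0.0987  0.3279] yawY -2.743 xax [ 0. -0. -1.] F [1.2 0.3 0.9] M [-0.05  0.1   0.06] op 0.0461 j6 2.388
```

```bash
python3 -m inch '0 0 0 0 0.3;0 0 0 0 0.3;0 0 0.2 0.1 0.3;0 0 0.2 0.1 0.3;0 0 0.2 0.1 0.3;0 0 0.2 0.1 0.3;0 0 0 0 0.3' 35
python3 -c "
from h import *
st()"
```

```text
time: 6.12
tool_pos: [0.485, -0.0988, 0.3286]
tool_rot: [1.892, 1.57, -2.019]
contact_force: [0.2, -2.4, 1.5]
opening: 0.0454
t 6.12 pos [ 0.485  -0.0988  0.3286] yawY -2.34 xax [-0.    -0.001 -1.   ] F [ 0.2 -2.4  1.5] M [-0.4   0.28  0.11] op 0.0454 j6 1.984
```

```bash
python3 -m inch '0 -0.5 0.2 0.1 0.3;0 0 0.2 0.1 0.3;0 0 0.2 0.1 0.3;0 0 0.2 0.1 0.3;0 0 0.2 0.1 0.3;0 0 0.2 0.1 0.3;0 0 0.1 0.1 0.3;0 0 0 0 0.3'
python3 -c "
from h import *
st();snap('side','s3',(260,160,420,280),5)"
```

```text
time: 6.78
tool_pos: [0.4849, -0.0994, 0.3299]
tool_rot: [1.131, 1.57, -2.082]
contact_force: [-2.0, -3.4, 2.3]
opening: 0.0451
t 6.78 pos [ 0.4849 -0.0994  0.3299] yawY -1.642 xax [-0.    -0.001 -1.   ] F [-2.  -3.4  2.3] M [-0.67  0.41  0.07] op 0.0451 j6 1.286
```

View pics/s3.png

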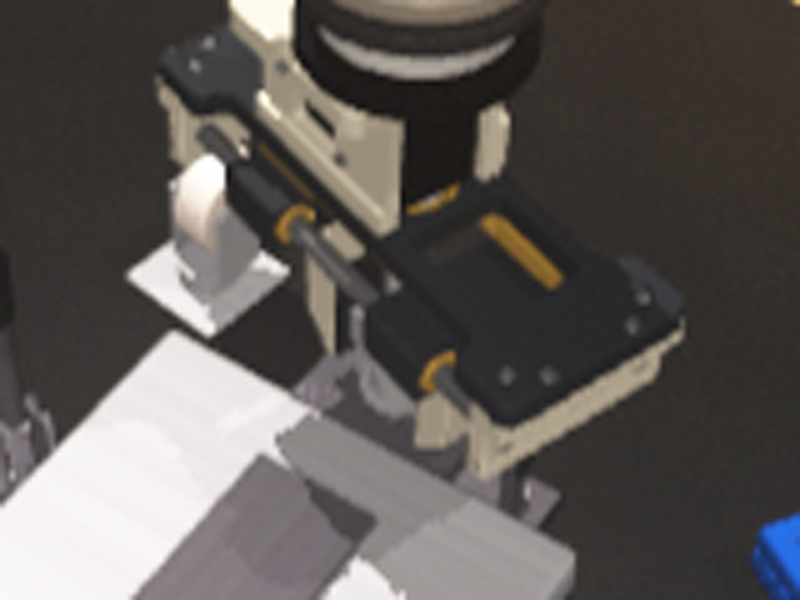

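The wing (360,325) turns along with the jaws. I'll continue.

```bash
python3 -m inch '-0.3 -0.6 0.3 0.1 0.3;0 0 0.2 0.1 0.3;0 0 0.2 0.1 0.3;0 0 0.2 0.1 0.3;0 0 0.2 0.1 0.3;0 0 0.2 0.1 0.3;0 0 0.2 0.1 0.3;0 0 0.2 0.1 0.3'
python3 -c "
from h import *
st()"
```

```text
time: 7.5
tool_pos: [0.485, -0.0999, 0.3315]
tool_rot: [1.77, 1.57, -0.645]
contact_force: [0.7, -3.2, 0.0]
opening: 0.0452
t 7.5 pos [ 0.485  -0.0999  0.3315] yawY -0.844 xax [ 0.001 -0.001 -1.   ] F [ 0.7 -3.2  0. ] M [-0.74 -0.17 -0.13] op 0.0452 j6 0.486
```

```bash
python3 -m inch '0 -0.5 0.2 0.1 0.3;0 0 0.2 0.1 0.3;0 0 0.2 0.1 0.3;0 0 0.2 0.1 0.3;0 0 0.2 0.1 0.3;0 0 0.2 0.1 0.3;0 0 0.2 0.1 0.3;0 0 0.2 0.1 0.3'
python3 -c "
from h import *
st()"
python3 -m inch '0 0 0.2 0.1 0.3;0 0 0.2 0.1 0.3;0 0 0.2 0.1 0.3;0 0 0.2 0.1 0.3;0 0 0.2 0.1 0.3;0 0 0.2 0.1 0.3;0 0 0.2 0.1 0.3;0 0 0.2 0.1 0.3'
python3 -c "
from h import *
st()"
```

```text
time: 8.17
tool_pos: [0.4853, -0.1003, 0.3331]
tool_rot: [1.586, 1.569, -0.029]
contact_force: [3.7, -1.5, -1.0]
opening: 0.0452
t 8.17 pos [ 0.4853 -0.1003  0.3331] yawY -0.044 xax [ 0.002 -0.    -1.   ] F [ 3.7 -1.5 -1. ] M [-0.39 -0.64 -0.11] op 0.0452 j6 -0.315
time: 8.83
tool_pos: [0.4856, -0.1, 0.3347]
tool_rot: [1.022, 1.568, 0.207]
contact_force: [4.7, -0.2, -2.3]
opening: 0.0454
t 8.83 pos [ 0.4856 -0.1     0.3347] yawY 0.756 xax [ 0.003  0.001 -1.   ] F [ 4.7 -0.2 -2.3] M [ 0.12 -0.99 -0.12] op 0.0454 j6 -1.115
```

```bash
python3 -m inch '0.6 0 0.2 0.1 0.3;0 0 0.2 0.1 0.3;0 0 0.2 0.1 0.3;0 0 0.2 0.1 0.3;0 0 0.2 0.1 0.3;0 0 0.2 0.1 0.3;0 0 0.2 0.1 0.3;0 0 0.2 0.1 0.3'
python3 -m inch '0 0 0.2 0.1 0.3;0 0 0.2 0.1 0.3;0 0 0.2 0.08 0.3;0 0 0 0 0.3;0 0 0 0 0.3'
python3 -c "
from h import *
st();snap('side','s4',(260,160,420,280),5)"
```

```text
time: 9.5
tool_pos: [0.486, -0.0997, 0.3362]
tool_rot: [0.712, 1.568, 0.696]
contact_force: [3.7, 1.0, -0.9]
opening: 0.0454
time: 9.92
tool_pos: [0.486, -0.0995, 0.3367]
tool_rot: [0.565, 1.568, 0.826]
contact_force: [4.0, 3.2, -1.1]
opening: 0.0454
t 9.92 pos [ 0.486  -0.0995  0.3367] yawY 1.832 xax [ 0.002  0.002 -1.   ] F [ 4.   3.2 -1.1] M [ 0.57 -0.66  0.1 ] op 0.0454 j6 -2.19
```

View pics/s4.png

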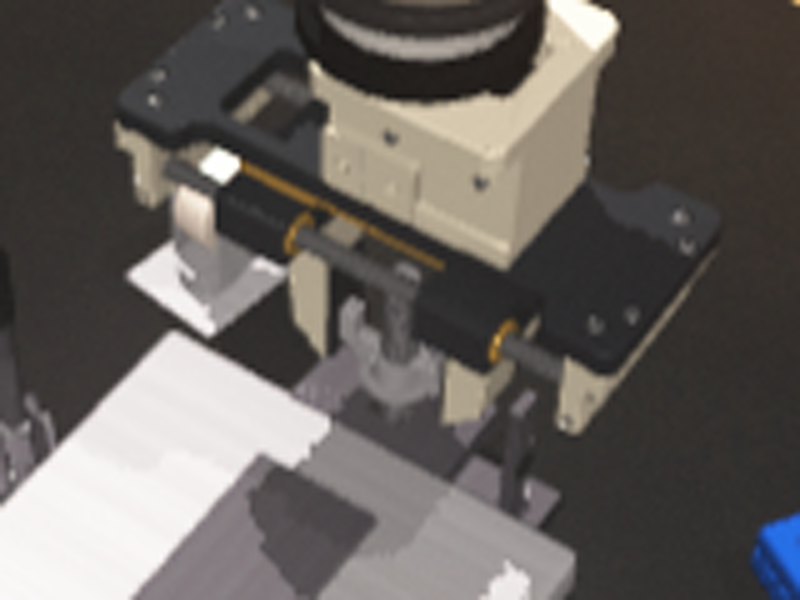

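The nut has turned 4.58 rad, with the wings now along the pivot axis and still held by their tips (nut at (390,360)). The flat tip faces can pivot about this axis between the pads. So I'll keep hold, cut the grip to a small force so it can slip, and lead the nut round the arc.

```bash
python3 -m inch '0 0 0 0 0.3;0 0 0 0 0.3;0 0 0 0 0.3' 10
python3 - <<'E'
from h import *
st()
R=124;y=.265;t=np.arange(0,1.57,.06)
x=R*np.sin(t);z=R*np.cos(t)
for i in range(len(t)-1):print(round(t[i+1],2),round((x[i+1]-x[i])*np.cos(y),1),round((x[i+1]-x[i])*np.sin(y),1),round(z[i+1]-z[i],1))
E
```

```text
time: 10.22
tool_pos: [0.4859, -0.0997, 0.3368]
tool_rot: [0.537, 1.569, 0.8]
contact_force: [5.7, 2.3, -1.3]
opening: 0.0459
t 10.22 pos [ 0.4859 -0.0997  0.3368] yawY 1.833 xax [ 0.001  0.002 -1.   ] F [ 5.7  2.3 -1.3] M [ 0.64 -0.7  -0.11] op 0.0459 j6 -2.192
0.06 7.2 1.9 -0.2
0.12 7.2 1.9 -0.7
0.18 7.1 1.9 -1.1
0.24 7.0 1.9 -1.6
0.3 6.9 1.9 -2.0
0.36 6.8 1.8 -2.4
0.42 6.6 1.8 -2.8
0.48 6.5 1.8 -3.2
0.54 6.3 1.7 -3.6
0.6 6.0 1.6 -4.0
0.66 5.8 1.6 -4.4
0.72 5.5 1.5 -4.7
0.78 5.3 1.4 -5.1
0.84 5.0 1.3 -5.4
0.9 4.6 1.3 -5.7
0.96 4.3 1.2 -6.0
1.02 3.9 1.1 -6.2
1.08 3.6 1.0 -6.5
1.14 3.2 0.9 -6.7
1.2 2.8 0.8 -6.8
1.26 2.4 0.7 -7.0
1.32 2.0 0.5 -7.1
1.38 1.6 0.4 -7.3
1.44 1.1 0.3 -7.3
1.5 0.7 0.2 -7.4
1.56 0.3 0.1 -7.4
```

```bash
python3 -m inch '3.6 1 -0.1 0 0.3;3.6 1 -0.1 0 0.3;3.6 1 -0.3 0 0.3;3.6 1 -0.4 0 0.3;0 0 0 0 0.3'
python3 -c "
from h import *
st();snap('side','s5',(260,160,420,280),5)"
```

```text
time: 10.63
tool_pos: [0.5002, -0.0958, 0.3357]
tool_rot: [1.959, 1.57, 2.225]
contact_force: [-1.0, 3.6, 1.0]
opening: 0.0458
t 10.63 pos [ 0.5002 -0.0958  0.3357] yawY 1.837 xax [-0.001  0.001 -1.   ] F [-1.   3.6  1. ] M [ 0.54  0.23 -0.  ] op 0.0458 j6 -2.177
```

View pics/s5.png

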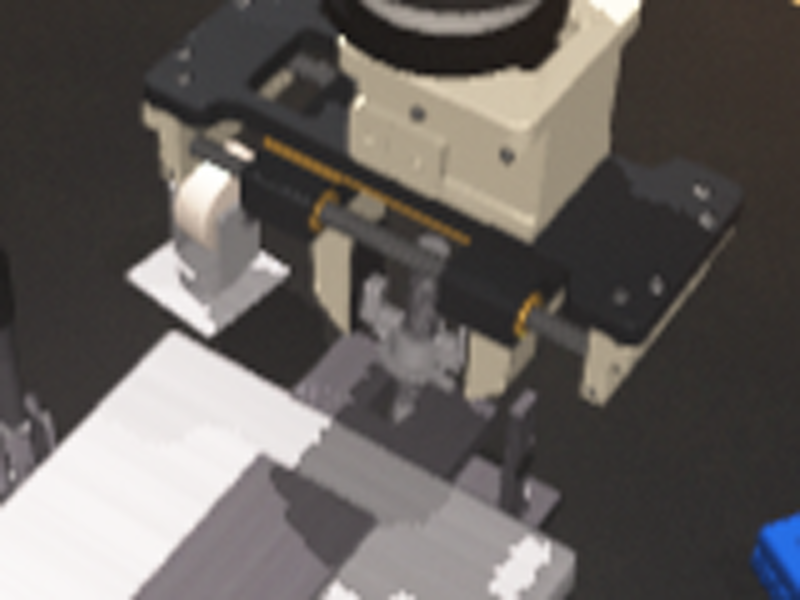

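The nut and bolt came along, leaning about 0.12 rad with little resistance. I'll go on round the arc.

```bash
python3 -m inch '3.5 1.2 -0.5 0 0.3;3.5 1.2 -0.6 0 0.3;3.5 0.9 -0.7 0 0.3;3.5 0.9 -0.9 0 0.3;0 0 0 0 0.3'
python3 -c "
from h import *
st()"
python3 -m inch '6.9 1.9 -2 0 0.3;6.8 1.8 -2.4 0 0.3;6.6 1.8 -2.8 0 0.3;6.5 1.8 -3.2 0 0.3;6.3 1.7 -3.6 0 0.3;0 0 0 0 0.3'
python3 -c "
from h import *
st();snap('side','s6',(260,160,420,280),5)"
```

```text
time: 11.1
tool_pos: [0.5145, -0.0917, 0.3331]
tool_rot: [0.634, 1.57, 0.9]
contact_force: [-1.5, 3.0, -0.3]
opening: 0.0458
t 11.1 pos [ 0.5145 -0.0917  0.3331] yawY 1.837 xax [ 0.     0.001 -1.   ] F [-1.5  3.  -0.3] M [0.49 0.12 0.  ] op 0.0458 j6 -2.161
time: 11.6
tool_pos: [0.5484, -0.0824, 0.3185]
tool_rot: [0.277, 1.569, 0.544]
contact_force: [0.7, 4.6, -0.7]
opening: 0.0463
t 11.6 pos [ 0.5484 -0.0824  0.3185] yawY 1.837 xax [ 0.001  0.001 -1.   ] F [ 0.7  4.6 -0.7] M [ 0.86 -0.12  0.08] op 0.0463 j6 -2.126
```

View pics/s6.png

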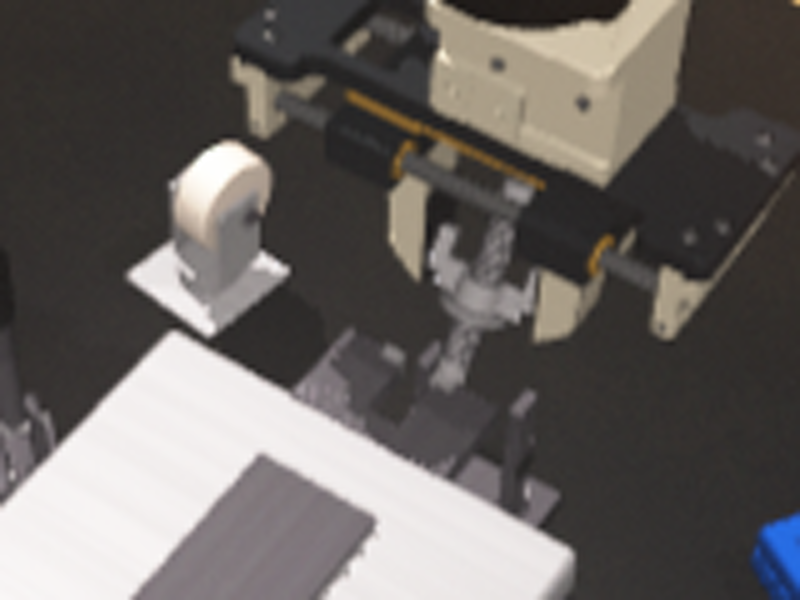

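The bolt is out of the slot at about 0.5 rad, with the nut held between the pads at (485,290). Next I'll lead it to about 0.9 rad, then go slowly.

```bash
python3 -m inch '5.9 2.1 -4 0 0.3;5.7 1.9 -4.4 0 0.3;5.5 1.5 -4.7 0 0.3;5.3 1.4 -5.1 0 0.3;5 1.3 -5.4 0 0.3;4.6 1.3 -5.7 0 0.3;0 0 0 0 0.3;0 0 0 0 0.3'
python3 -c "
from h import *
st();snap('side','s7',(260,160,420,280),5)"
```

```text
time: 12.32
tool_pos: [0.5796, -0.0734, 0.2895]
tool_rot: [-0.153, 1.57, 0.114]
contact_force: [3.5, 2.7, -1.6]
opening: 0.046
t 12.32 pos [ 0.5796 -0.0734  0.2895] yawY 1.837 xax [ 0.001  0.    -1.   ] F [ 3.5  2.7 -1.6] M [ 0.45 -0.52  0.04] op 0.046 j6 -2.095
```

View pics/s7.png

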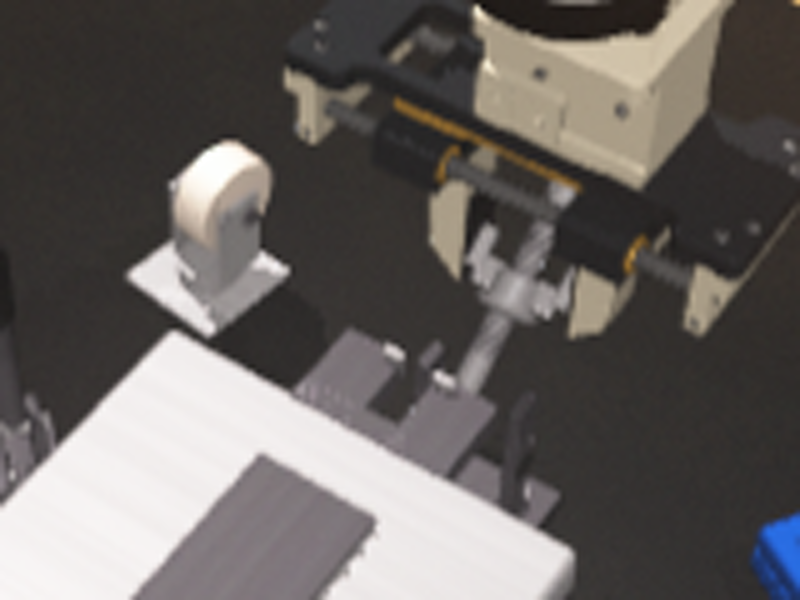

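At about 0.9 rad the swing is free, with the nut at (515,290). From here I'll take small steps and feel for the pin.

```bash
python3 -m inch '2.2 0.6 -2.9 0 0.3;2.1 0.6 -3 0 0.3;1.4 0.4 -2 0 0.3;0 0 0 0 0.3' 10
python3 -c "
from h import *
st()"
python3 -m inch '1.3 0.4 -2.1 0 0.3;1.3 0.3 -2.1 0 0.3;0 0 0 0 0.3'
python3 -c "
from h import *
st()"
python3 -m inch '1.2 0.3 -2.1 0 0.3;1.2 0.3 -2.1 0 0.3;0 0 0 0 0.3'
python3 -c "
from h import *
st()"
```

```text
time: 12.7
tool_pos: [0.5849, -0.0719, 0.2819]
tool_rot: [-0.61, 1.57, -0.344]
contact_force: [1.0, 1.4, -0.0]
opening: 0.0455
t 12.7 pos [ 0.5849 -0.0719  0.2819] yawY 1.837 xax [ 0. -0. -1.] F [ 1.   1.4 -0. ] M [ 0.29 -0.21  0.04] op 0.0455 j6 -2.089
time: 12.95
tool_pos: [0.5874, -0.0712, 0.2777]
tool_rot: [-0.357, 1.571, -0.091]
contact_force: [1.7, 0.8, 0.7]
opening: 0.0461
t 12.95 pos [ 0.5874 -0.0712  0.2777] yawY 1.837 xax [ 0. -0. -1.] F [1.7 0.8 0.7] M [ 0.2  -0.13 -0.02] op 0.0461 j6 -2.087
time: 13.2
tool_pos: [0.5898, -0.0706, 0.2733]
tool_rot: [0.439, 1.571, 0.705]
contact_force: [2.0, 0.8, 0.1]
opening: 0.046
t 13.2 pos [ 0.5898 -0.0706  0.2733] yawY 1.837 xax [ 0.  0. -1.] F [2.  0.8 0.1] M [ 0.23 -0.14  0.07] op 0.046 j6 -2.085
```

```bash
python3 -m inch '1.1 0.3 -2.1 0 0.3;1.1 0.3 -2.2 0 0.3;0 0 0 0 0.3'
python3 -m inch '1 0.3 -2.2 0 0.3;1 0.3 -2.2 0 0.3;0 0 0 0 0.3'
python3 -m inch '0.9 0.2 -2.2 0 0.3;0.9 0.2 -2.2 0 0.3;0 0 0 0 0.3'
python3 -c "
from h import *
st()"
```

```text
time: 13.45
tool_pos: [0.592, -0.0699, 0.269]
tool_rot: [0.932, 1.571, 1.198]
contact_force: [1.1, 1.1, 0.0]
opening: 0.0459
time: 13.7
tool_pos: [0.594, -0.0694, 0.2646]
tool_rot: [0.409, 1.571, 0.676]
contact_force: [1.0, 1.1, -0.9]
opening: 0.0457
time: 13.95
tool_pos: [0.5958, -0.0689, 0.2602]
tool_rot: [1.354, 1.571, 1.621]
contact_force: [0.8, 0.9, -0.5]
opening: 0.046
t 13.95 pos [ 0.5958 -0.0689  0.2602] yawY 1.837 xax [-0.  0. -1.] F [ 0.8  0.9 -0.5] M [ 0.2  -0.19  0.  ] op 0.046 j6 -2.08
```

```bash
python3 -m inch '0.8 0.2 -2.2 0 0.3;0.8 0.2 -2.2 0 0.3;0 0 0 0 0.3'
python3 -m inch '0.8 0.2 -2.2 0 0.3;0.7 0.2 -2.2 0 0.3;0 0 0 0 0.3'
python3 -c "
from h import *
st();snap('side','s8',(260,160,420,280),5)"
```

```text
time: 14.2
tool_pos: [0.5974, -0.0685, 0.2558]
tool_rot: [1.226, 1.571, 1.492]
contact_force: [2.0, 1.0, -0.5]
opening: 0.046
time: 14.45
tool_pos: [0.5988, -0.0681, 0.2514]
tool_rot: [1.744, 1.571, 2.01]
contact_force: [2.3, 0.9, -0.8]
opening: 0.0461
t 14.45 pos [ 0.5988 -0.0681  0.2514] yawY 1.837 xax [-0.  0. -1.] F [ 2.3  0.9 -0.8] M [ 0.23 -0.1   0.06] op 0.0461 j6 -2.078
```

View pics/s8.png

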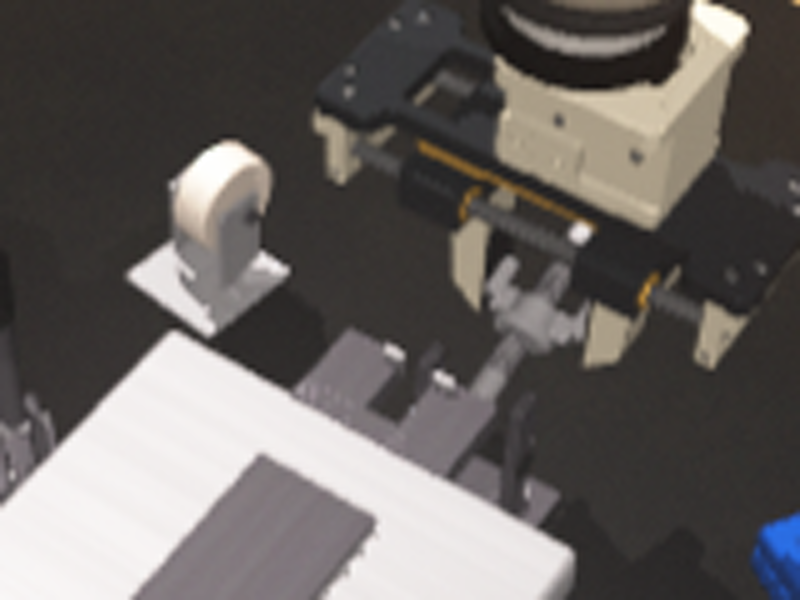

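Still free at about 1.25 rad with the nut held at (540,315).

```bash
python3 -m inch '0.6 0.2 -2.2 0 0.3;0.6 0.2 -2.2 0 0.3;0 0 0 0 0.3'
python3 -c "
from h import *
st()"
python3 -m inch '0.5 0.1 -2.2 0 0.3;0.5 0.1 -2.2 0 0.3;0 0 0 0 0.3'
python3 -c "
from h import *
st()"
```

```text
time: 14.75
tool_pos: [0.6, -0.0678, 0.2471]
tool_rot: [1.163, 1.571, 1.429]
contact_force: [2.2, 0.9, -0.1]
opening: 0.0458
t 14.75 pos [ 0.6    -0.0678  0.2471] yawY 1.837 xax [ 0.  0. -1.] F [ 2.2  0.9 -0.1] M [ 0.24 -0.12  0.02] op 0.0458 j6 -2.076
time: 15.0
tool_pos: [0.601, -0.0675, 0.2427]
tool_rot: [0.713, 1.571, 0.98]
contact_force: [1.9, 1.5, -0.1]
opening: 0.0458
t 15.0 pos [ 0.601  -0.0675  0.2427] yawY 1.837 xax [ 0.  0. -1.] F [ 1.9  1.5 -0.1] M [ 0.29 -0.19  0.01] op 0.0458 j6 -2.076
```

```bash
python3 -m inch '0.4 0.1 -2.2 0 0.3;0 0 0 0 0.3'
python3 -m inch '0.4 0.1 -2.2 0 0.3;0 0 0 0 0.3'
python3 -m inch '0.3 0.1 -1.5 0 0.3;0 0 0 0 0.3'
python3 -c "
from h import *
st();snap('side','s9',(260,160,420,280),5)"
```

```text
time: 15.17
tool_pos: [0.6015, -0.0674, 0.2406]
tool_rot: [0.42, 1.57, 0.686]
contact_force: [1.7, 2.0, 0.7]
opening: 0.0461
time: 15.33
tool_pos: [0.6018, -0.0673, 0.2384]
tool_rot: [0.336, 1.57, 0.602]
contact_force: [2.2, 1.7, 0.2]
opening: 0.046
time: 15.5
tool_pos: [0.6021, -0.0672, 0.237]
tool_rot: [0.336, 1.571, 0.602]
contact_force: [3.0, 2.5, 0.7]
opening: 0.0459
t 15.5 pos [ 0.6021 -0.0672  0.237 ] yawY 1.837 xax [ 0.  0. -1.] F [3.  2.5 0.7] M [ 0.42 -0.23  0.05] op 0.0459 j6 -2.075
```

View pics/s9.png

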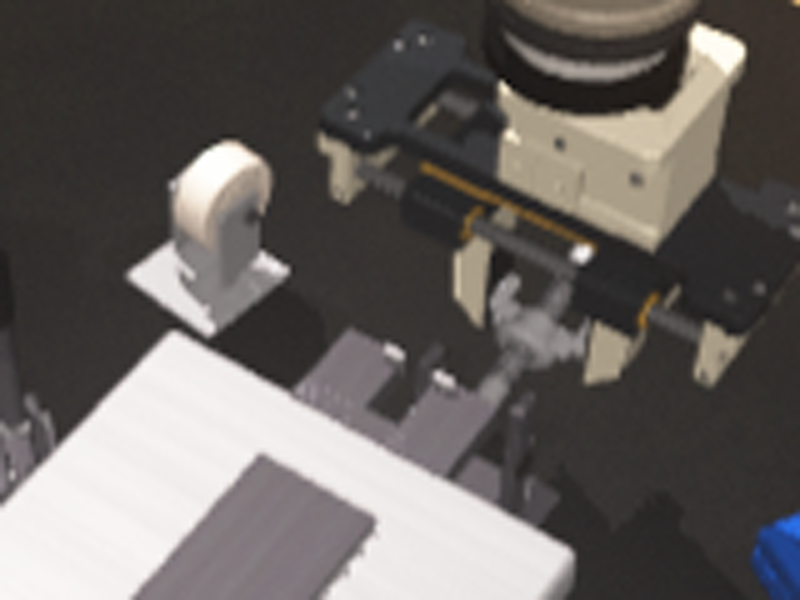

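```bash
python3 - <<'E'
from h import *
u=np.array([np.cos(.265),np.sin(.265),0]);P=np.array([.485,-.0997,.053])
for t in (0,.9,1.1,1.2,1.3,1.35,1.4,1.45):
    a=P+.156*(np.sin(t)*u+np.cos(t)*np.array([0,0,1]))
    b=a+.005*(-np.cos(t)*u+np.sin(t)*np.array([0,0,1]))
    f=lambda X:[round(float(v),1) for v in ((pix("side",X)[0]-260)*5,(pix("side",X)[1]-160)*5)]
    print(t,"tip in crop",f(a))
E
```

```text
0 tip in crop [405.1, 277.9]
0.9 tip in crop [569.1, 188.5]
1.1 tip in crop [583.7, 209.1]
1.2 tip in crop [587.8, 223.6]
1.3 tip in crop [590.0, 240.7]
1.35 tip in crop [590.4, 250.1]
1.4 tip in crop [590.3, 260.1]
1.45 tip in crop [589.7, 270.5]
```

The measured tip row of about 255 gives roughly 1.37 rad, so the bolt follows the gripper. A few more small steps down.

```bash
for k in 1; do python3 -m inch '0.2 0 -1 0 0.3;0 0 0 0 0.3'; python3 -m inch '0.2 0 -1 0 0.3;0 0 0 0 0.3';python3 -m inch '0.2 0 -1 0 0.3;0 0 0 0 0.3';python3 -m inch '0.1 0 -1 0 0.3;0 0 0 0 0.3'; done | grep -v rot
```

```text
time: 15.77
tool_pos: [0.6022, -0.0672, 0.2363]
contact_force: [0.5, 3.1, 2.9]
opening: 0.0457
time: 15.93
tool_pos: [0.6024, -0.0672, 0.2356]
contact_force: [-0.7, 2.2, 6.8]
opening: 0.0461
time: 16.1
tool_pos: [0.6025, -0.0672, 0.235]
contact_force: [-1.8, 2.8, 9.7]
opening: 0.0454
time: 16.27
tool_pos: [0.6026, -0.0672, 0.2343]
contact_force: [-2.4, 3.7, 11.5]
opening: 0.0461
```

The pin has been reached, with the force rising smoothly to about 11 N at the gripper. I'll let go and look.

```bash
python3 -m inch '0 0 0 0 0.3;0 0 0.5 0 0.3;0 0 0 0 0.3' | grep force
python3 -m inch '0 0 0 0 0.55;0 0 0 0 0.6;0 0 0 0 0.7;0 0 0 0 0.8;0 0 0 0 0.85;0 0 0 0 0.85;0 0 0 0 0.85;0 0 0 0 0.85'
python3 -c "
from h import *
st();snap('side','s10',(260,160,420,280),5)"
```

```text
contact_force: [-1.3, 2.6, 9.6]
time: 17.18
tool_pos: [0.6027, -0.0673, 0.2336]
tool_rot: [2.622, 1.571, 2.889]
contact_force: [1.0, -1.4, -0.4]
opening: 0.0778
t 17.18 pos [ 0.6027 -0.0673  0.2336] yawY 1.837 xax [-0.  0. -1.] F [ 1.  -1.4 -0.4] M [0.07 0.01 0.06] op 0.0778 j6 -2.075
```

View pics/s10.png

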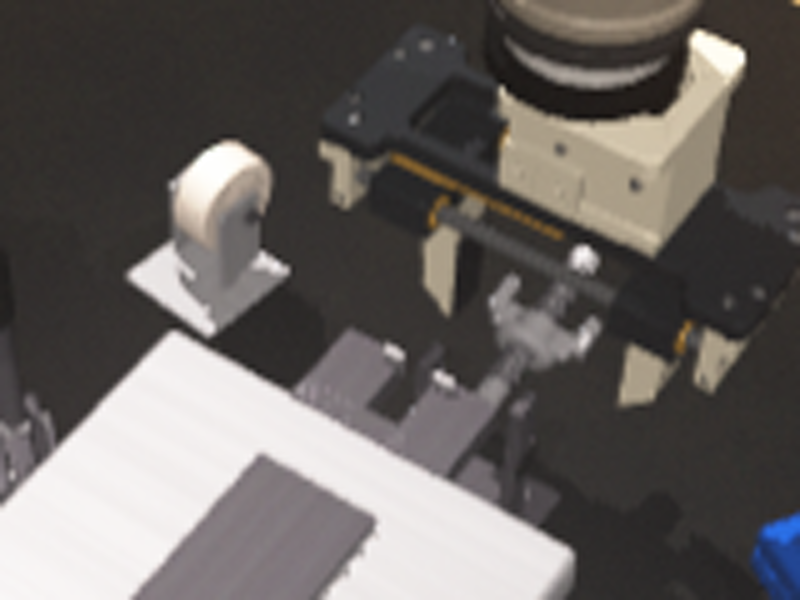

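The pads are open and clear of the wings on both sides, and the bolt stays down. I'll lift away.

```bash
python3 -m inch '0 0 4 0 0.85;0 0 8 0 0.85;0 0 16 0 0.85;0 0 20 0 0.85;0 0 20 0 0.85;0 0 20 0 0.85;0 0 20 0 0.85;0 0 10 0 0.85'
python3 -m inch '-15 30 15 0 0.85;-15 30 15 0 0.85;-15 30 0 0 0.85;-15 30 0 0 0.85;-15 30 0 0 0.85;-15 30 0 0 0.85;0 0 0 0 0.85;0 0 0 0 0.85'
python3 -c "
from h import *
st();snap('side','s11',(230,160,470,340),3.3);snap('top','t11',(270,120,490,285),3.6)"
```

```text
time: 17.9
tool_pos: [0.603, -0.0673, 0.3553]
tool_rot: [-0.491, 1.566, -0.225]
contact_force: [-0.0, 0.8, -0.4]
opening: 0.0779
time: 18.57
tool_pos: [0.512, 0.114, 0.3821]
tool_rot: [-0.424, 1.57, -0.155]
contact_force: [-0.1, -0.1, -0.0]
opening: 0.0779
t 18.57 pos [0.512  0.114  0.3821] yawY 1.84 xax [ 0.001 -0.    -1.   ] F [-0.1 -0.1 -0. ] M [0.03 0.05 0.04] op 0.0779 j6 -1.767
```

View pics/s11.png

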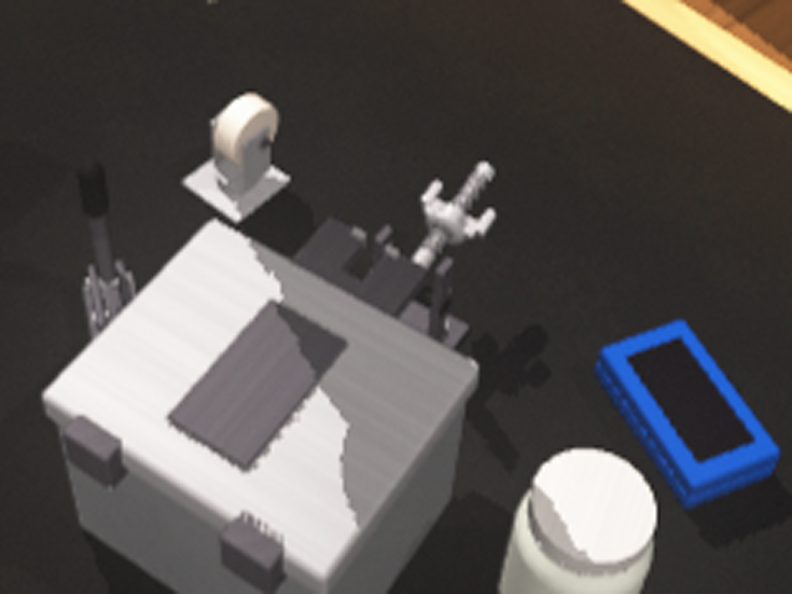

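View pics/t11.png

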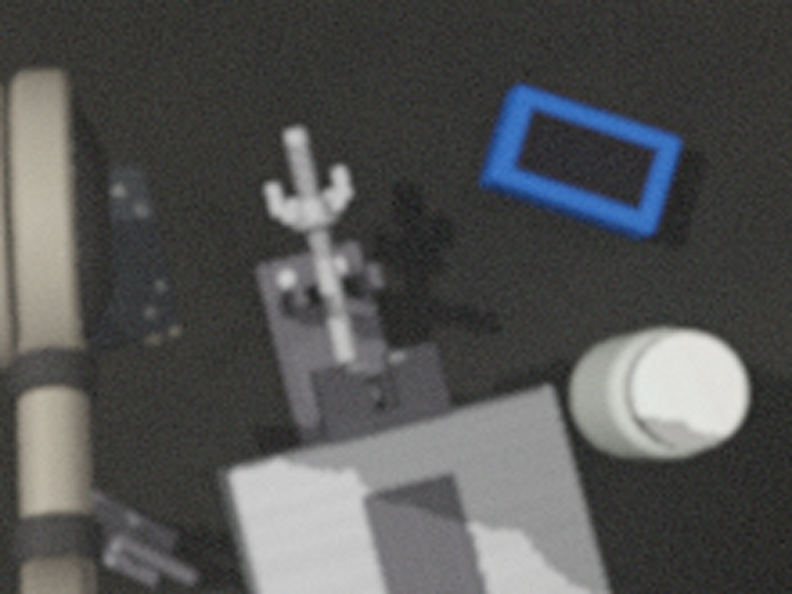

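The side view shows the bolt lying between the plates with its tip at (485,172). The top view shows it down over the bracket, with its tip at (295,135). The tip position gives a lean of about 1.4 rad, and the bystanders stand where they were.

```bash
python3 -c "
from cell import workorder
print(workorder.hand_in())"
```

```text
the job is handed in; nothing more can be done
None
```

The bin's closure is undone: the nut is clear of the lips and the bolt lies on its rest pin. I handed the job in at about 18.6 s of the 72 s allowed; no verdict is reported.

- **Nut:** I gripped it by the wing tips and turned it 4.58 rad anticlockwise. The gripper rose about 8.9 mm with it.
- **Swing:** I led the bolt round its arc, holding the wing tips at only 10 N so the grip could slip. I felt no catch at the lips; readings stayed under about 5 N on the way down.
- **Laying on the pin:** Contact came at about 1.4 rad. I pressed to about 11.5 N at the gripper, which I estimate put up to roughly 20 N on the pin. I eased off slightly, opened the jaws and lifted away.
- **Last checks:** Pictures taken after letting go show the bolt between the bracket plates, leaning about 1.4 rad. The toggle clamp, caster, bit case and jar look unmoved. Tool force reads about 0 N.
- **Not measured:** I could not directly measure the bolt's remaining contact force on the pin. I inferred it from the stiff pivot and the compressed sleeve. No checks failed or disagreed.

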